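# Blow the dust off a pot of drilled beads

## Task

Pull down the dust-off box's front hatch as far as it goes, stand the tall perforated pot gently in the pocket behind the hatch, and push the hatch up again until it is fully home. With the hatch shut, squeeze the trigger of the air gun clamped beside the box right in for a good second, then let it go. Leave the other tins and jars where they stand.

Things in the scene. Friction and masses are not known exactly. Their poses are not given: they have to be found in the camera images.
- box: Bench dust-off box, white metal on a grey plinth, clear roof: 200 mm deep (x), 280 wide (y), 164 high; fixed. Origin: centre of its underside; front face at x=-100, towards -x, with an aluminium hatch 130 wide. To its left (+y) an air gun is clamped lying on its side on a post: nozzle along y into the side wall; black level grip from x=-60 to -175, y 231 to 255, z 130 to 160, open from above.
- hatch (a joint): Angle of the bottom-hinged hatch (rad): 0 shut (hard stop), 0.75 fully open, its top tipped towards -x. It stays where it is left; the hinge is stiff and a seal resists: moving it takes about 4 to 12 N at the handle, most at the end of closing. It may start slightly ajar.
- hatch_hinge (a point): Point on the hatch's hinge line (along box y), middle of its width, 30 mm above the table. Axes turn with the hatch: z up along the panel, x into the box when shut. Panel: x -8 to 0, z 0 to 120 mm.
- hatch_handle (a point): Middle of the hatch's handle: a dark round bar 11 mm thick, 90 mm long along box y, 108 mm up the panel and 45 mm off its outer face (39 mm clear gap behind it). Axes as hatch_hinge.
- seat (a point): Centre of the floor of the pocket carried on the back of the hatch (tilts with it; axes as hatch_hinge). Inner size 74 mm along x (the panel itself is the front wall, back wall at x=+38) by 80 mm along y; side and back walls rise 45 mm above the floor; floor is a metal plate.
- pot: Tall aluminium pot of beads, closed, perforated wall and top: 46 mm diameter, 90 mm high (straight to 78 mm, then tapering to 40 mm), about 0.16 kg; loose, upright, origin at the centre of its underside. It is the tallest of the three tins.
- trigger (a joint): Angle of the air gun's sprung trigger (rad): 0 released, 0.30 squeezed right in to its stop (about 10 N at trigger_pad); springs back.
- trigger_pad (a point): Point on the trigger where it is squeezed: a steel bar 8 mm thick (y), 22 high (z), 78 long, upright face; lies on the box side of the grip, moves 16 mm to box +y, towards the grip, when squeezed.
- squeeze (a point): Fixed point where trigger and grip can be taken together between two fingers closing along box y from above: midway between their outer faces when squeezed right in (36 mm over both); when released (52 mm over both) the middle lies 7 mm further to -y. The grip does not give. Axes as the box; 145 mm above the table.
- tin_low: Low plain aluminium tin, 46 mm diameter, 40 high; bystander. Origin under its centre.
- tin_wide: Wide plain aluminium tin, 65 mm diameter, 55 high; bystander. Origin under its centre.
- jar_a: Small flat clear jar with white lid, 51 mm diameter, 26 high, to the right of the box; bystander. Origin under its centre.
- jar_b: Same flat jar, to the left of the box behind the gun's post; bystander. Origin under its centre.
Things that resemble listed ones, but are neither listed nor needed, are in the scene too. Leave any red or yellow look-alike of the pot alone.

How it is judged:
On the way, in this order (a step that is already met when the one before it is completed fails the run):
1. the hatch is pulled down as far as it goes (value of joint hatch above 0.68 rad), for 0.1 s.
2. the pot stands in the pocket, let go, with the hatch open (z of pot in the frame of seat between -0.01 and 0.02 m and distance between pot and seat below 0.045 m and angle between the z axis of pot and the z axis of seat, either way round below 0.4 rad and value of joint hatch above 0.4 rad and contact force between the fingers and pot below 0.05 N), for 0.2 s.
3. the hatch is pushed fully home with the pot in its pocket (z of pot in the frame of seat between -0.01 and 0.02 m and distance between pot and seat below 0.045 m and angle between the z axis of pot and the z axis of seat, either way round below 0.4 rad and value of joint hatch below 0.015 rad), for 0.2 s.
4. the trigger is squeezed right in and held, hatch shut (value of joint trigger above 0.26 rad and value of joint hatch below 0.015 rad), for 0.7 s.
At the end, for the whole second after the job is handed in: The hatch is shut to within 0.015 rad, the pot stands at rest in its pocket (underside within 20 mm of the floor, 45 mm of the seat point, leaning less than 0.4 rad) and the trigger is released (below 0.04 rad) (all of step 3 and value of joint trigger below 0.04 rad and linear speed of pot below 0.05 m/s); the robot touches nothing.
It fails at once if air gun trigger pulled while the hatch is not shut (value of joint trigger above 0.12 rad and value of joint hatch above 0.05 rad).
It fails at once if the pot is dropped or thrown into the pocket (faster than 0.7 m/s there) (distance between pot and seat below 0.1 m and linear speed of pot above 0.7 m/s).
It fails at once if another tin or jar is moved by more than 30 mm (distance of any of tin_low, tin_wide, jar_a, jar_b from where it was at the start of the episode above 0.03 m).
It also fails if it takes over 72 s, if anything falls off the work surface, if the arm or the gripper's body presses on something with over 40 N, if the wrist force passes 120 N, or if a joint passes its speed limit or range.

## Robot

A 7-joint arm with a two-finger parallel gripper is mounted at the origin on the work surface. World frame = base frame: x ahead of the robot, y to its left, z up, the work surface at z = 0. Lengths are in m, angles in rad, forces in N, time in s.
With the tool pointing down it reaches from about 0.425 to 0.875 m from the base axis. Payload 4.7 kg.
Tool frame: the origin (TCP) lies at the very end of the fingers, on their centre line; the grasp point (between the pads) lies 19 mm behind it; z points along the fingers, y is the line along which they close (so a half turn about z gives the same grasp; the last joint's range is limited). The gripper opens to 87 mm and grips with 3 to 60 N. Pads are 19 mm wide; open, the fingers measure 117 mm over their backs; the gripper's body (75 mm by 190 mm) begins 51 mm behind the grasp point.
Start: joints at [-1.285, 0.321, -0.07, 1.45, 0.023, 1.371, -0.057], TCP at [0.175, 0.626, 0.223] pointing down, gripper open.
Joint ranges: [-2.86, 2.86], [-0.3, 2.09], [-1.38, 1.24], [0.06, 2.45], [-1.56, 4.7], [0.09, 2.05], [-2.69, 2.69]. Speed limits (rad/s): [2.57, 2.57, 3.14, 3.14, 3.14, 3.14, 3.14].

## Interface

Orientations are given as a rotation vector (axis times angle).
In Python, from bench import get_state, get_image, get_calibration, close_job gives the robot as it stands.
- The arm moves only by the shell command python3 -m crank 'ROWS' [FORCE]. ROWS is JSON, a list of rows, each a list of 5 numbers: the opening, from 0 (shut) to 1 (fully open), then the shift along the world's x, y, z in units of 0.2 m (1.0 is 0.2 m), then the turn about the world's z in units of 2 pi rad (1.0 is 2 pi rad). A call has 1 to 5 rows; each row is the pose to reach, as a shift and turn from the pose commanded when the call began, turning the shorter way round; what a row does not reach only later rows make up. A row lasts 1/8 s, in which the tool goes at most 62.5 mm and 10.7 degrees, less where a joint would pass 70% of its speed; a pose out of reach is approached as far as the arm can. A call with a number of a shift or a turn outside -1 to 1 is refused whole. A call with a gripper value outside its range is refused whole. The fingers move at their own pace and stop on an object; FORCE is the grip in N (left out, the last holds). Time passes only in rows, so rows that repeat a pose let the fingers close. It gives the time, the measured TCP pose, the force, the opening and the grip force at its end, in the units of the state.
- get_state(): the state, without advancing time (a new reading comes with each control period).
- get_image(name): name is "scene" or "top" or "wrist"; returns the picture (420x560x3 uint8, red, green, blue); there is no depth.
- get_calibration(name): a dict with "fovy" (degrees; the focal length in pixels is half the picture's height over the tangent of half this angle, whatever the lens; pixels are square), "cx", "cy" (the principal point, pixels), "R" (3x3) and "t" (3): a world point X has camera coordinates R X + t. Camera axes: x right, y down, z forward; pixel columns grow to the right and rows downward; lengths in m; the calibration is good to about 2 mm. A picture is of the moment at which its call begins: read the wrist's pose just before it. get_calibration takes no time and is no camera call; for the wrist camera it gives the pose at the moment of the call.
- close_job(): hands the job in; it is judged then, once.
The state is a dict: "time": time; "joint_positions": joint angles; "qd": joint speeds; "joint_torque": joint torques, N m; "position": TCP position; "tool_rot": TCP orientation; "ft_force": force on the tool from outside, world axes, zero at the start; "torque": the same for the moment, N m; "grip_width": opening from 0.0 (shut) to 1.0 (fully open); "grip_force": force on a finger pad.
Only numpy, scipy, OpenCV 4.12 (cv2) and the standard library are available. Lean on these libraries where they do the work, as an engineer would, in place of code of your own. Each camera call takes 0.05 s, during which the arm holds its last target. There are 200 camera calls.

## Working session

There is one attempt and no reset: what is moved stays moved. The work goes in short steps, Python scripts to look and compute and a shell command to move; the robot and the scene stay as the last step left them, time stands still between calls to the robot, and variables do not carry over. Pictures are saved under pics/ and viewed, at most 10 in all, crops included, and the job is handed in when it is done.

```bash
ls; mkdir -p pics; python3 - <<'E'
from bench import *
import cv2,numpy as np
s=get_state(); print(s)
for n in("scene","top","wrist"):
    cv2.imwrite(f"pics/{n}0.png",get_image(n)[:,:,::-1]); c=get_calibration(n); print(n,c)
E
```

```text
pics
{'time': 0.0, 'joint_positions': array([-1.28489998,  0.32182766, -0.07006735,  1.45165612,  0.02262534,
        1.37078709, -0.05694118]), 'qd': array([-0.0003281 , -0.00044377,  0.00217403, -0.00084036, -0.00059744,
       -0.00155091, -0.00041878]), 'joint_torque': array([ 1.91862350e-04, -4.91281843e+01, -4.03685309e-01, -3.12534535e+01,
       -6.39386033e-02,  4.36688215e-02,  1.53227193e-04]), 'position': array([0.17442219, 0.62559814, 0.22146783]), 'tool_rot': array([-4.25640987e-01, -3.11249269e+00,  2.96431354e-03]), 'ft_force': array([ 0.25073683, -0.29640394,  0.42502523]), 'torque': array([ 0.00615279, -0.0049566 ,  0.02772218]), 'grip_force': 0.0, 'grip_width': 0.9963446596894576}
scene {'fovy': 57.397705791564555, 'cx': 281.6179324859567, 'cy': 212.47923128852128, 'R': array([[ 0.45937087,  0.88820082,  0.00881502],
       [ 0.81556867, -0.41783296, -0.40032907],
       [-0.3518894 ,  0.19108877, -0.91632905]]), 't': array([-0.24580642, -0.40025612,  1.34490374])}
top {'fovy': 45.64860248449466, 'cx': 282.3041060032648, 'cy': 216.16037271171422, 'R': array([[-0.01141063, -0.99991558,  0.00621571],
       [-0.99146821,  0.01050658, -0.12992462],
       [ 0.12984834, -0.0076452 , -0.99150439]]), 't': array([0.0038039 , 0.58674685, 1.2208132 ])}
wrist {'fovy': 71.14765453704862, 'cx': 276.7420689563914, 'cy': 214.387292691616, 'R': array([[ 0.26759068,  0.96352965, -0.00241792],
       [ 0.93200001, -0.25819593,  0.25438325],
       [ 0.24448151, -0.07032408, -0.96710047]]), 't': array([-0.64895136, -0.03099199,  0.3902774 ])}
```

View pics/top0.png

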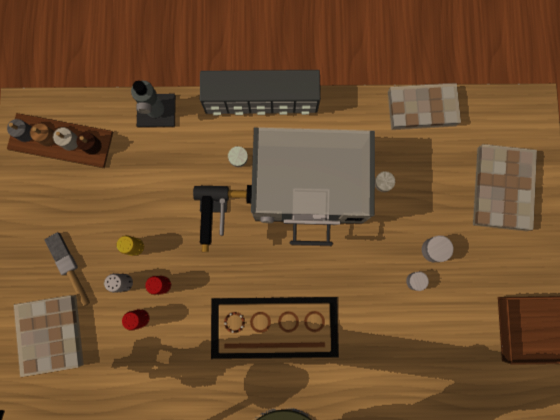

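View pics/scene0.png

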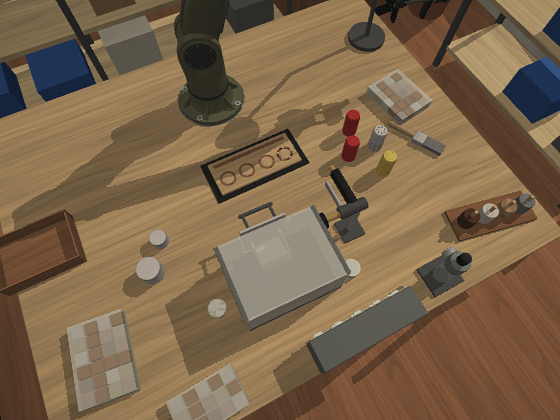

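The top view shows the perforated pot near (118,283), reds at (157,285) and (135,320), yellow at (128,245). The box spans about (252–375, 129–220), with the handle bar near (312,243) and the gun grip near (207,220). I'll zoom in for precise pixels.

```bash
cat > h.py <<'E'
import numpy as np,cv2
from bench import *
def ray(n,uv,c=None):
    c=c or get_calibration(n); R=np.array(c["R"]);t=np.array(c["t"])
    f=210/np.tan(np.radians(c["fovy"])/2)
    d=R.T@np.array([(uv[0]-c["cx"])/f,(uv[1]-c["cy"])/f,1]); return -R.T@t,d/np.linalg.norm(d)
def onz(n,uv,z,c=None):
    o,d=ray(n,uv,c); return o+d*(z-o[2])/d[2]
def tri(l):  # list of (name,uv[,c])
    A=np.zeros((3,3));b=np.zeros(3)
    for a in l:
        o,d=ray(*a);P=np.eye(3)-np.outer(d,d);A+=P;b+=P@o
    X=np.linalg.solve(A,b)
    return X,[float(np.linalg.norm((np.eye(3)-np.outer(d,d))@(X-o))) for o,d in (ray(*a) for a in l)]
def proj(n,X,c=None):
    c=c or get_calibration(n);f=210/np.tan(np.radians(c["fovy"])/2)
    p=np.array(c["R"])@X+c["t"];return p[:2]/p[2]*f+[c["cx"],c["cy"]]
E
python3 - <<'E'
import cv2,numpy as np
t=cv2.imread('pics/top0.png');s=cv2.imread('pics/scene0.png')
a=cv2.resize(t[120:260,185:385],None,fx=4,fy=4,interpolation=cv2.INTER_CUBIC)
cv2.imwrite('pics/tc.png',np.clip(a*1.5,0,255))
b=cv2.resize(s[110:330,200:400],None,fx=2.7,fy=2.7,interpolation=cv2.INTER_CUBIC)
cv2.imwrite('pics/sc.png',np.clip(b*1.3,0,255))
E
```

```text
[ WARN:0@0.067] global loadsave.cpp:1063 imwrite_ Unsupported depth image for selected encoder is fallbacked to CV_8U.
```

View pics/tc.png

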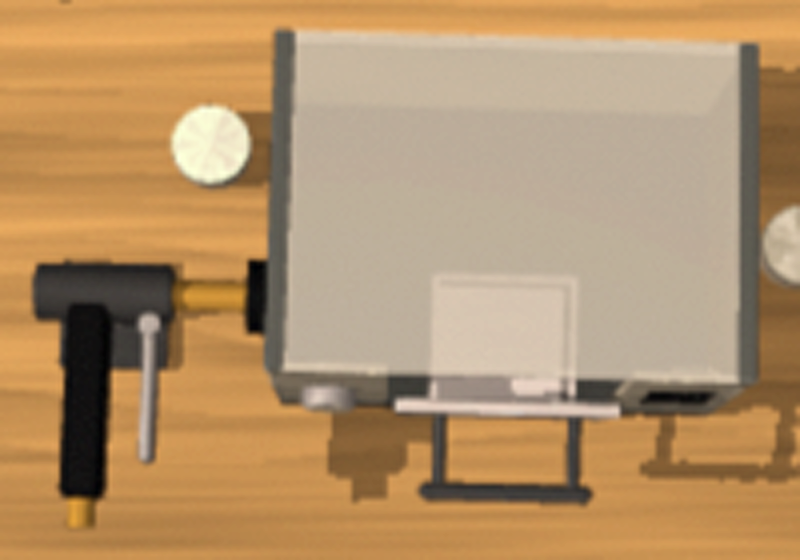

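View pics/sc.png

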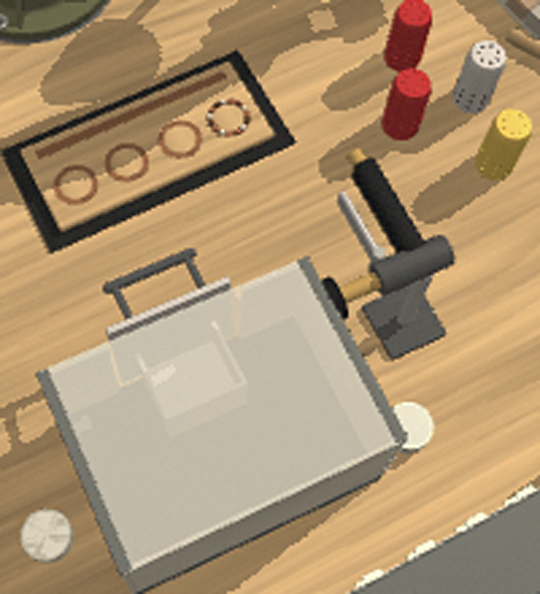

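The crops show the handle bar from (290,242.5) to (332.5,243.5) in top and (239.6,216.7)–(272.2,204.1) in scene. The hatch is slightly ajar and the trigger bar is right of the grip.

```bash
python3 - <<'E'
from h import *
np.set_printoptions(precision=4,suppress=True)
T=lambda u,v:(u/4+185,v/4+120)
S=lambda u,v:(u/2.7+200,v/2.7+110)
hr=tri([("top",T(590,494)),("scene",S(107,288))]);hl=tri([("top",T(420,490)),("scene",S(195,254))])
print("handle R,L",hr,hl,"len",np.linalg.norm(hr[0]-hl[0]))
d=hl[0]-hr[0];print("yaw handle",np.arctan2(-d[0],d[1]))
for nm,t,s in [("roofBL",(278,30),(403,437)),("roofBR",(756,44),(125,571)),("roofFL",(272,373),(305,260)),("roofFR",(750,380),(42,374)),
  ("gripEnd",(82,498),(364,163)),("trigEnd",(147,460),(343,195)),("panelTopR",(618,412),(110,333)),("panelTopL",(397,402),(228,282))]:
    X=tri([("top",T(*t)),("scene",S(*s))]);print(nm,X)
t=cv2.imread('pics/top0.png');s=cv2.imread('pics/scene0.png')
# pot
for nm,im,box in(("top",t,(95,262,143,300)),("scene",s,(365,118,392,160))):
    x0,y0,x1,y1=box;h=cv2.cvtColor(im[y0:y1,x0:x1],cv2.COLOR_BGR2HSV)
    m=((h[...,1]<70)&(h[...,2]>70)).astype(np.uint8)
    n,l,st,ce=cv2.connectedComponentsWithStats(m);k=1+st[1:,4].argmax();print(nm,st[k]+[x0,y0,0,0,0],ce[k]+[x0,y0])
a=cv2.resize(t[225:335,85:185],None,fx=5,fy=5,interpolation=cv2.INTER_CUBIC)
b=cv2.resize(s[105:175,335:405],None,fx=8,fy=8,interpolation=cv2.INTER_CUBIC)
print(a.shape,b.shape);b=b[:550,:300+260];c=np.zeros((560,800,3),np.uint8);c[:550,:500]=a;c[:550,500:]=cv2.resize(s[105:175,362:400],(300,550),interpolation=cv2.INTER_CUBIC)
cv2.imwrite('pics/pot.png',c)
E
```

```text
handle R,L (array([ 0.5099, -0.1161,  0.1321]), [0.0016047724376317752, 0.0016047724376317051]) (array([ 0.5134, -0.0191,  0.1234]), [0.0001692715962347645, 0.00016927159623479266]) len 0.09742534440661411
yaw handle -0.036472406973039675
roofBL (array([0.7782, 0.0594, 0.1631]), [0.0013383900896196824, 0.0013383900896197052])
roofBR (array([ 0.7684, -0.2157,  0.1632]), [0.0015901119641607872, 0.0015901119641607915])
roofFL (array([0.5799, 0.0668, 0.1526]), [0.0015842056508835862, 0.0015842056508836258])
roofFR (array([ 0.572 , -0.2075,  0.1565]), [0.0005864109821147196, 0.0005864109821146735])
gripEnd (array([0.5099, 0.1759, 0.1469]), [0.0016747272906699117, 0.0016747272906699339])
trigEnd (array([0.5314, 0.139 , 0.1447]), [0.0015129830722694863, 0.0015129830722696177])
panelTopR (array([ 0.5567, -0.1334,  0.1379]), [0.0010590767667335876, 0.0010590767667336732])
panelTopL (array([ 0.5629, -0.0067,  0.1411]), [0.0005417561326608639, 0.0005417561326607322])
top [104 274  18  18 240] [112.7125 282.6708]
scene [368 125  19  27 335] [377.2716 137.4597]
(550, 500, 3) (560, 560, 3)
```

View pics/pot.png

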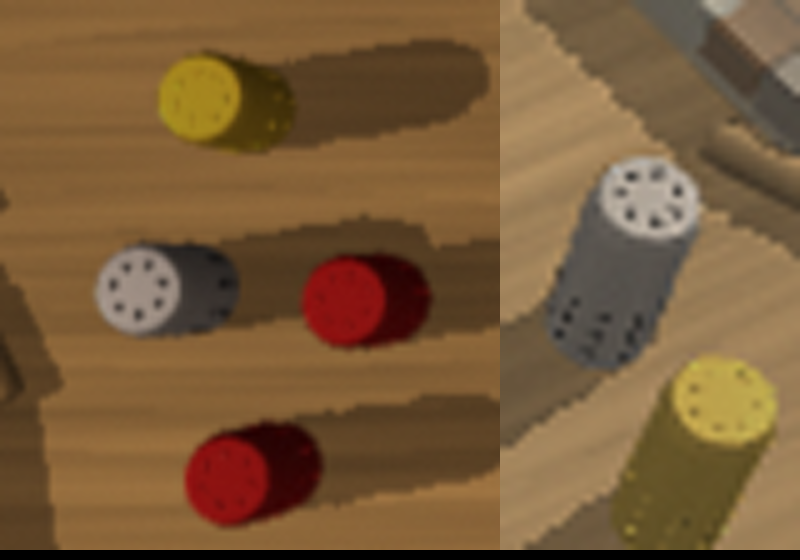

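The perforated pot's top centre is at top (112.6,283) and scene (381,130.1); red and yellow look-alikes are around it. Roof corners give box yaw ≈ -0.036 and centre ≈ (0.675,-0.0745), consistent with the 280×200×164 size.

```bash
cat >> h.py <<'E'
psi=-0.036;C=np.array([.675,-.0745]);Rb=np.array([[np.cos(psi),-np.sin(psi)],[np.sin(psi),np.cos(psi)]])
def bw(x,y):return C+Rb@[x,y]
def wb(p):return Rb.T@(np.array(p)[:2]-C)
E
python3 - <<'E'
from h import *
np.set_printoptions(precision=4,suppress=True)
print("pot",tri([("top",(112.6,283)),("scene",(381,130.1))]),onz("top",(112.6,283),.09),onz("scene",(381,130.1),.09))
print("trig end box",wb([.5314,.139]),"grip end",wb([.5099,.1759]),"sq",bw(-.132,.237))
for th in (0,.05,.1,.15,.2,.4,.6,.75):
    c,s=np.cos(th),np.sin(th); x=-.1-.053*c-.108*s; print(th,bw(x,0),.03+.108*c-.053*s)
E
python3 -m crank '[[0,0.2,-0.3,0,0.01],[0,0.4,-0.6,0,0.02],[0,0.6,-0.9,0,0.03],[0,0.65,-1,0,0.0376],[0,0.65,-1,0,0.0376]]' 20
python3 -m crank '[[0,0.2,-0.3,0,0],[0,0.4,-0.6,0,0],[0,0.6,-0.9,0,0],[0,0.65,-1,0,0],[0,0.65,-1,0,0]]'
python3 -m crank '[[0,0.1,-0.3,0,0],[0,0.2,-0.6,0,0],[0,0.3,-0.9,0,0],[0,0.35,-1,0,0],[0,0.35,-1,0,0]]'
```

```text
pot (array([0.4246, 0.4045, 0.0843]), [0.0005053845290310868, 0.0005053845290310173]) [0.4244 0.4021 0.09  ] [0.4276 0.4014 0.09  ]
trig end box [-0.1512  0.2082] grip end [-0.174   0.2443] sq [0.5516 0.1671]
0 [ 0.5221 -0.069 ] 0.138
0.05 [ 0.5168 -0.0688] 0.1352161321513104
0.1 [ 0.5116 -0.0686] 0.1321692787677449
0.15 [ 0.5066 -0.0684] 0.12886705539599178
0.2 [ 0.5017 -0.0683] 0.12531771587471588
0.4 [ 0.4843 -0.0676] 0.10883541520995313
0.6 [ 0.4704 -0.0671] 0.08921019532030838
0.75 [ 0.4627 -0.0669] 0.07289554355713596
time: 0.78
position: [0.308, 0.4221, 0.2227]
tool_rot: [0.068, 3.14, -0.001]
ft_force: [-0.1, 0.6, -0.2]
grip_width: 0.519
grip_force: 0.0
time: 1.4
position: [0.4365, 0.2229, 0.2227]
tool_rot: [0.067, 3.14, -0.001]
ft_force: [0.6, 0.4, 0.3]
grip_width: 0.022
grip_force: 0.0
time: 2.02
position: [0.505, 0.0261, 0.2225]
tool_rot: [-0.059, -3.141, -0.0]
ft_force: [-0.1, 0.1, -0.5]
grip_width: 0.005
grip_force: 0.0
```

```bash
python3 -m crank '[[0,0,-0.25,0.1,0],[0,0,-0.47,0.2,0],[0,0,-0.47,0.2,0]]'
python3 - <<'E'
from h import *
c=get_calibration("wrist");cv2.imwrite('pics/w1.png',get_image("wrist")[:,:,::-1]);print(-np.array(c["R"]).T@c["t"])
import pickle;pickle.dump(c,open('w1.pkl','wb'))
E
```

```text
time: 2.4
position: [0.5054, -0.0689, 0.2643]
tool_rot: [0.06, 3.138, 0.0]
ft_force: [-0.1, 0.1, -1.2]
grip_width: 0.007
grip_force: 0.0
[ 0.43497749 -0.06616463  0.42616312]
```

View pics/w1.png

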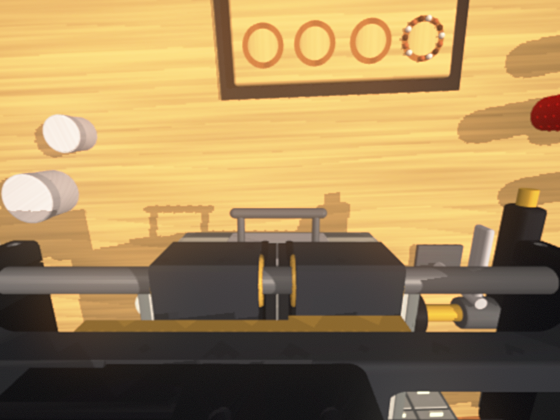

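Wrist view: the handle bar runs (231,213)–(327,213), the trigger bar is near (482,250), and the grip end is at (524,200).

```bash
python3 - <<'E'
from h import *
import pickle;c=pickle.load(open('w1.pkl','rb'))
for z in(.126,.132,.138):print(z,onz("wrist",(231,213),z,c),onz("wrist",(327,213),z,c))
T=lambda u,v:("top",(u/4+185,v/4+120))
print(tri([("wrist",(231,213),c),T(590,494)]),tri([("wrist",(327,213),c),T(420,490)]))
print("trigger end",wb(onz("wrist",(483,226),.156,c)),"grip end",wb(onz("wrist",(522,207),.15,c)))
E
```

```text
0.126 [ 0.51150188 -0.11754256  0.126     ] [ 0.51529111 -0.01618028  0.126     ]
0.132 [ 0.50997223 -0.11651556  0.132     ] [ 0.51368571 -0.01717942  0.132     ]
0.138 [ 0.50844257 -0.11548856  0.138     ] [ 0.51208031 -0.01817857  0.138     ]
(array([ 0.50940229, -0.11684384,  0.1334908 ]), [0.0006115955672329961, 0.0006115955672330552]) (array([ 0.51189733, -0.01866556,  0.1395635 ]), [0.00032584468822903577, 0.0003258446882290617])
trigger end [-0.15641546  0.19786185] grip end [-0.17371438  0.23650198]
```

```bash
python3 -m crank '[[0,0.155,0.01,-0.1,0],[0,0.155,0.01,-0.4,0],[0,0.155,0.01,-0.6,0],[0,0.155,0.01,-0.74,0],[0,0.155,0.01,-0.74,0]]'
python3 -m crank '[[0,-0.04,0,0,0],[0,-0.06,0,0,0],[0,-0.06,0,0,0]]'
```

```text
time: 3.08
position: [0.5333, -0.0621, 0.1116]
tool_rot: [-0.049, -3.135, -0.001]
ft_force: [-0.3, 0.6, 1.2]
grip_width: 0.008
grip_force: 0.0
time: 3.45
position: [0.526, -0.0648, 0.1166]
tool_rot: [0.054, 3.134, 0.002]
ft_force: [5.6, 0.1, -3.9]
grip_width: 0.004
grip_force: 2.6
```

```bash
python3 -m crank '[[0,-0.04,0,-0.02,0],[0,-0.07,0,-0.04,0],[0,-0.12,0,-0.075,0],[0,-0.165,0,-0.115,0],[0,-0.165,0,-0.115,0]]'
python3 -m crank '[[0,-0.04,0,-0.05,0],[0,-0.08,0,-0.1,0],[0,-0.11,0,-0.15,0],[0,-0.13,0,-0.185,0],[0,-0.13,0,-0.185,0]]'
```

```text
time: 4.08
position: [0.4986, -0.064, 0.0945]
tool_rot: [0.053, 3.121, 0.002]
ft_force: [17.8, 2.7, -12.0]
grip_width: 0.007
grip_force: 8.9
time: 4.7
position: [0.4797, -0.0635, 0.0628]
tool_rot: [0.052, 3.109, 0.005]
ft_force: [17.6, 4.3, 8.4]
grip_width: 0.009
grip_force: 22.9
```

```bash
python3 -m crank '[[0,-0.03,0,-0.02,0],[0,-0.05,0,-0.03,0],[0,-0.05,0,-0.03,0]]'
python3 - <<'E'
from h import *
a=get_image("scene")[:,:,::-1];b=get_image("top")[:,:,::-1]
x=cv2.resize(a[150:290,190:330],(440,440),interpolation=3)
y=cv2.resize(b[170:270,245:325],(352,440),interpolation=3)
cv2.imwrite('pics/open.png',cv2.convertScaleAbs(np.hstack([x,y]),alpha=1.4))
E
```

```text
time: 5.08
position: [0.4799, -0.0639, 0.0622]
tool_rot: [0.052, 3.088, 0.005]
ft_force: [30.3, 4.3, 19.8]
grip_width: 0.004
grip_force: 15.8
```

View pics/open.png

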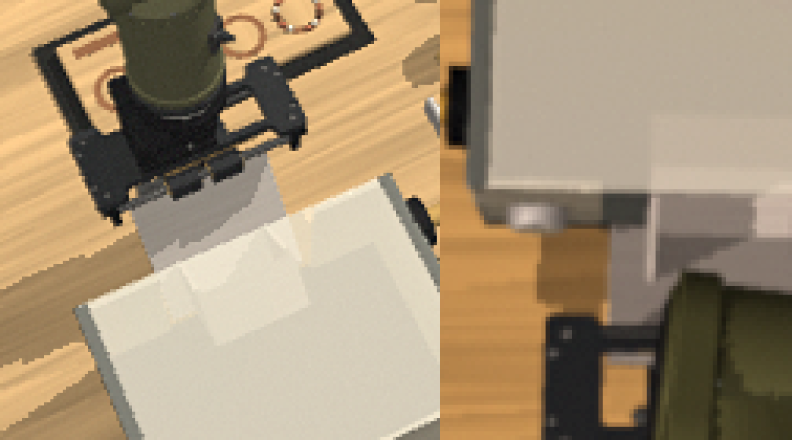

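The hatch is at its stop: the position no longer moves while the force rises, and the panel is visibly tipped out, with the pocket under the roof's front. Next I unhook the fingers and lift clear.

```bash
python3 -m crank '[[0,0.08,0,0.04,0],[0,0.14,0,0.065,0],[0,0.14,0,0.065,0],[0,0.14,0,0.2,0],[0,0.14,0,0.5,0]]'
python3 -m crank '[[0,0,0,0.3,0],[0,0,0,0.5,0],[0,0,0.2,0.5,0],[0,-0.1,0.5,0.5,0],[0,-0.2,0.8,0.5,0]]'
python3 - <<'E'
from h import *
a=get_image("scene")[:,:,::-1];b=get_image("top")[:,:,::-1]
cv2.imwrite('pics/scene1.png',a);cv2.imwrite('pics/top1.png',b)
x=cv2.resize(a[160:300,200:330],(400,431),interpolation=3)
y=cv2.resize(b[170:278,260:360],(400,431),interpolation=3)
cv2.imwrite('pics/open2.png',cv2.convertScaleAbs(np.hstack([x,y]),alpha=1.4))
E
```

```text
time: 5.8
position: [0.4825, -0.0651, 0.1498]
tool_rot: [0.055, 3.141, -0.0]
ft_force: [0.1, 0.8, -0.5]
grip_width: 0.005
grip_force: 0.0
time: 6.42
position: [0.4424, 0.0943, 0.2505]
tool_rot: [0.057, 3.138, 0.003]
ft_force: [1.3, 0.5, 0.1]
grip_width: 0.006
grip_force: 0.0
```

View pics/open2.png

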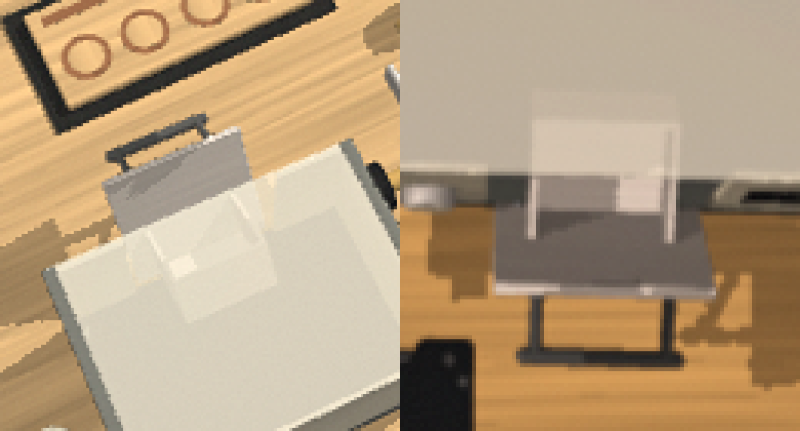

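The hatch is fully open: handle bar at crop (517–683, 358), pocket side walls meeting the panel at crop y≈240, and the roof front edge at crop y≈175–205.

```bash
python3 - <<'E'
from h import *
np.set_printoptions(precision=1,suppress=True)
def P(x,y,z,th,hx=-.1):
    c,s=np.cos(th),np.sin(th); w=bw(hx+c*x-s*z,y); return np.r_[w,.03+s*x+c*z]
f=lambda X:(proj("top",X)-[260,170])*[4,3.99]
for th in(.70,.75,.8):
    print(th,"bar",f(P(-.053,.045,.108,th)),f(P(-.053,-.045,.108,th)),"ptop in",f(P(0,.065,.12,th)),f(P(0,-.065,.12,th)))
    for zf in(0,.005,.01,.015):print("  zf",zf,"wall@panel",f(P(0,.04,zf+.045,th)),f(P(0,-.04,zf+.045,th)),"back top",f(P(.075,.04,zf+.045,th)),f(P(.075,-.04,zf+.045,th)))
print("roof front edge",f(np.r_[bw(-.1,0),.164]),f(np.r_[bw(-.1,0),.150]),f(np.r_[bw(-.092,0),.164]))
E
```

```text
0.7 bar [123.9 372.2] [273.1 375.9] ptop in [ 92.7 312.4] [315.2 317.9]
  zf 0 wall@panel [134.5 241.2] [264.4 244.5] back top [138.9 137.4] [273.2 140.7]
  zf 0.005 wall@panel [134.5 245.8] [264.9 249.1] back top [138.9 141.7] [273.8 145.1]
  zf 0.01 wall@panel [134.6 250.4] [265.4 253.7] back top [139.  146.1] [274.3 149.5]
  zf 0.015 wall@panel [134.6 255.1] [265.9 258.4] back top [139.1 150.6] [274.9 154. ]
0.75 bar [123.6 376.3] [272.1 380. ] ptop in [ 92.4 320.5] [314.4 326. ]
  zf 0 wall@panel [134.3 244.2] [264.1 247.4] back top [138.8 143.9] [273.3 147.3]
  zf 0.005 wall@panel [134.4 249.1] [264.6 252.4] back top [138.9 148.7] [273.9 152.1]
  zf 0.01 wall@panel [134.4 254.1] [265.1 257.3] back top [138.9 153.5] [274.4 156.9]
  zf 0.015 wall@panel [134.5 259. ] [265.6 262.3] back top [139.  158.3] [274.9 161.7]
0.8 bar [123.3 379.9] [271.2 383.6] ptop in [ 92.2 328.2] [313.4 333.7]
  zf 0 wall@panel [134.2 247. ] [263.8 250.3] back top [138.7 150.7] [273.4 154.1]
  zf 0.005 wall@panel [134.2 252.3] [264.3 255.5] back top [138.7 155.8] [273.9 159.2]
  zf 0.01 wall@panel [134.3 257.5] [264.7 260.8] back top [138.8 161. ] [274.4 164.4]
  zf 0.015 wall@panel [134.3 262.8] [265.2 266.1] back top [138.8 166.2] [274.9 169.6]
roof front edge [211.  174.6] [209.4 177.9] [211.2 160.7]
```

```bash
python3 - <<'E'
from h import *
np.set_printoptions(precision=1,suppress=True)
def P(x,y,z,th,hx=-.1):
    c,s=np.cos(th),np.sin(th); w=bw(hx+c*x-s*z,y); return np.r_[w,.03+s*x+c*z]
f=lambda X:(proj("top",X)-[260,170])*[4,3.99]+[400,0]
g=lambda X:(proj("scene",X)-[200,160])*[400/130,431/140]
for th in(.45,.5,.55,.6,.65):
    print(th,"bar",f(P(-.053,.045,.108,th)),f(P(-.053,-.045,.108,th)),"ptop",f(P(0,.065,.12,th)),f(P(-.008,-.065,.12,th)),"wall",f(P(0,.04,.055,th)),"back",f(P(.075,.04,.055,th)))
    print("   scene bar",g(P(-.053,.045,.108,th)),g(P(-.053,-.045,.108,th)),"ptop",g(P(-.004,.065,.12,th)),g(P(-.004,-.065,.12,th)))
E
```

```text
0.45 bar [525.5 344.5] [677.6 348.3] ptop [494.  267.1] [718.2 285.7] wall [535.3 230.5] back [539.4 112.3]
   scene bar [203.4 118.3] [112.1 156.6] ptop [241.5 129.9] [104.2 188.1]
0.5 bar [525.2 350.9] [676.7 354.7] ptop [493.7 276.7] [717.4 294.9] wall [535.2 234.7] back [539.3 118.6]
   scene bar [202.  117.4] [111.1 155.4] ptop [238.9 126.4] [102.3 184.2]
0.55 bar [524.9 356.9] [675.8 360.7] ptop [493.4 286.1] [716.7 303.9] wall [535.  238.8] back [539.3 125.2]
   scene bar [200.6 116.8] [110.2 154.6] ptop [236.5 123.3] [100.4 180.7]
0.6 bar [524.5 362.5] [674.9 366.2] ptop [493.2 295.1] [715.8 312.6] wall [534.9 242.8] back [539.2 132. ]
   scene bar [199.4 116.5] [109.5 154.1] ptop [234.2 120.4] [ 98.7 177.5]
0.65 bar [524.2 367.6] [674.  371.3] ptop [492.9 303.9] [715.  320.9] wall [534.7 246.7] back [539.1 138.9]
   scene bar [198.4 116.5] [108.9 153.9] ptop [232.  117.8] [ 97.1 174.6]
```

The pixels fit θ≈0.5, so the hatch moved back while the fingers withdrew. I'll push it open again from the inside of the panel, which doesn't drag it on the way out, and check the camera while pressing.

```bash
python3 -m crank '[[0,0.17,-0.27,0,0],[0,0.34,-0.53,0,0],[0,0.51,-0.8,0,0],[0,0.51,-0.8,-0.25,0],[0,0.51,-0.8,-0.4,0]]'
python3 -m crank '[[0,0,0,-0.15,0],[0,0,0,-0.22,0],[0,-0.06,0,-0.22,0],[0,-0.12,0,-0.26,0],[0,-0.16,0,-0.3,0]]'
python3 -m crank '[[0,-0.03,0,-0.03,0],[0,-0.06,0,-0.06,0],[0,-0.08,0,-0.08,0],[0,-0.08,0,-0.08,0]]'
python3 -c "
from h import *
np.set_printoptions(precision=1,suppress=True)
b=get_image('top')[:,:,::-1];cv2.imwrite('pics/top2.png',b)
"
```

```text
time: 7.15
position: [0.5446, -0.0687, 0.168]
tool_rot: [0.06, 3.141, 0.0]
ft_force: [0.4, -0.2, -0.2]
grip_width: 0.004
grip_force: 0.0
time: 7.78
position: [0.516, -0.0671, 0.1122]
tool_rot: [0.055, 3.132, 0.003]
ft_force: [1.5, 0.9, 9.3]
grip_width: 0.003
grip_force: 4.0
time: 8.28
position: [0.5136, -0.0673, 0.1064]
tool_rot: [0.054, 3.104, 0.005]
ft_force: [11.1, 0.9, 40.7]
grip_width: 0.004
grip_force: 18.0
```

Contact geometry gives θ≈0.749 with force rising, so it is at the stop. I'll back off, check the panel edge numerically in the top image, and move over the pot.

```bash
python3 -m crank '[[0,0.08,0,0.08,0],[0,0.12,0,0.2,0],[0,0.12,0,0.45,0],[0,0.12,0,0.7,0],[0,0.05,0.2,0.75,0]]'
python3 -m crank '[[0.75,-0.15,0.28,0,0],[0.75,-0.3,0.56,0,0],[0.75,-0.45,0.84,0,0],[0.75,-0.55,1,0,0],[0.75,-0.55,1,0,0]]'
python3 -m crank '[[0.75,0,0.3,0,0],[0.75,0,0.6,0,0],[0.75,0,0.9,0,0],[0.75,0,1,0,0],[0.75,0,1,0,0]]'
python3 - <<'E'
from h import *
np.set_printoptions(precision=1,suppress=True)
b=get_image("top")[:,:,::-1];cv2.imwrite('pics/top3.png',b)
a=cv2.imread('pics/top1.png')
for u in(300,312,322):print(u,a[228:268,u].mean(1).astype(int),'\n',b[228:268,u].mean(1).astype(int))
def P(x,y,z,th,hx=-.1):
    c,s=np.cos(th),np.sin(th); w=bw(hx+c*x-s*z,y); return np.r_[w,.03+s*x+c*z]
for th in(.5,.7,.75):print(th,proj("top",P(-.053,0,.108,th)),proj("top",P(0,0,.12,th)),proj("top",P(-.008,0,.12,th)))
for n,uv in(("red1",(153.8,285.2)),("red2",(130.6,320.6)),("yel",(125,244.4)),("pot",(112.6,283))):print(n,onz("top",uv,.09)*1000)
E
```

```text
time: 8.95
position: [0.5089, -0.0307, 0.2478]
tool_rot: [0.067, 3.132, 0.001]
ft_force: [-0.3, 0.5, -1.1]
grip_width: 0.006
grip_force: 0.0
time: 9.57
position: [0.395, 0.1752, 0.2436]
tool_rot: [0.046, 3.14, 0.002]
ft_force: [-0.2, -0.6, -0.9]
grip_width: 0.489
grip_force: 0.0
time: 10.2
position: [0.3974, 0.3724, 0.2428]
tool_rot: [0.055, 3.14, -0.001]
ft_force: [0.6, 0.4, 0.4]
grip_width: 0.751
grip_force: 0.0
300 [ 70  70  69  69  68  68  68  69  68  68  68  67  69  81  97  93  95 102
 103 102  96  96 101 104 100  98  98  98  84  50  39  45  45  69 100 103
 107 109 105 106] 
 [59 61 71 84 85 84 84 84 83 82 82 83 83 83 84 82 82 83 82 82 81 80 82 92
 86 90 97 86 63 62 63 64 63 63 52 24 27 29 35 52]
312 [ 71  69  69  69  68  68  67  69  69  68  67  68  62  67  92  94  96 102
 103 102  95  97 102 105 101  99 100 100  92  63  26  28  31  42  79 105
 109 108 105 105] 
 [85 85 84 85 85 84 85 84 84 83 82 82 82 80 83 83 82 81 81 80 72 59 66 82
 90 82 64 63 63 64 65 62 63 65 54 27 26 29 32 48]
322 [ 70  70  69  69  69  69  69  67  68  67  67  67  67  91 127 124  95  94
 102 100  95  99 103 105 101 101 101 103 105  85  29  25  31  36  71 106
 109 108 105 105] 
 [85 85 86 85 85 84 84 85 84 84 81 82 81 81 81 80 81 81 79 71 60 59 60 73
 89 77 61 64 65 66 66 63 61 65 57 34 24 29 29 44]
0.5 [310.2 258.4] [311.5 240.1] [311.4 243.2]
0.7 [309.6 263.7] [311. 249.] [310.8 251.7]
0.75 [309.5 264.8] [310.9 251. ] [310.7 253.6]
red1 [418.1 304.4  90. ]
red2 [336.3 357.   90. ]
yel [515.7 375.4  90. ]
pot [424.4 402.1  90. ]
```

The hatch is now at θ≈0.75 (bar at row 265, panel top at row 251, as predicted). Next I grasp the pot.

```bash
python3 -m crank '[[0.75,0.14,0.145,-0.1,0],[0.75,0.14,0.145,-0.3,0],[0.75,0.14,0.145,-0.5,0],[0.75,0.14,0.145,-0.65,0],[0.75,0.14,0.145,-0.65,0]]' 10
python3 -m crank '[[0.75,0,0,-0.15,0],[0.75,0,0,-0.32,0],[0.75,0,0,-0.32,0],[0.45,0,0,-0.32,0],[0.4,0,0,-0.32,0]]'
python3 -m crank '[[0.4,0,0,0,0],[0.4,0,0,0,0],[0.4,0,0,0.1,0],[0.4,0,0,0.1,0]]'
```

```text
time: 10.88
position: [0.4249, 0.3977, 0.1109]
tool_rot: [-0.061, -3.139, 0.007]
ft_force: [0.0, 0.9, -0.2]
grip_width: 0.749
grip_force: 0.0
time: 11.5
position: [0.4263, 0.4026, 0.051]
tool_rot: [0.056, 3.138, 0.004]
ft_force: [-0.1, -0.1, -0.3]
grip_width: 0.606
grip_force: 0.0
time: 12.0
position: [0.4257, 0.4025, 0.0697]
tool_rot: [0.056, 3.139, 0.003]
ft_force: [0.7, 0.1, -0.8]
grip_width: 0.527
grip_force: 10.0
```

```bash
python3 -m crank '[[0.4,0,0,0.25,0],[0.4,0,0,0.5,0],[0.4,0,0,0.75,0],[0.4,0,-0.2,1,0],[0.4,0,-0.4,1,0]]'
python3 -m crank '[[0.4,0.05,-0.25,0,0],[0.4,0.1,-0.5,0,0],[0.4,0.15,-0.75,0,0],[0.4,0.2,-1,0,0],[0.4,0.2,-1,0,0]]'
python3 -m crank '[[0.4,0.12,-0.25,0,0],[0.4,0.24,-0.5,0,0],[0.4,0.36,-0.75,0,0],[0.4,0.42,-0.96,0,0],[0.4,0.42,-0.96,0,0]]'
python3 -m crank '[[0.4,0,0,-0.15,0],[0.4,0,0,-0.3,0],[0.4,0,0,-0.4,0],[0.4,0,0,-0.5,0],[0.4,0,0,-0.5,0]]'
```

```text
time: 12.62
position: [0.4265, 0.3223, 0.2721]
tool_rot: [0.054, 3.136, 0.007]
ft_force: [1.1, 0.0, -1.8]
grip_width: 0.525
grip_force: 10.0
time: 13.25
position: [0.4657, 0.1167, 0.2679]
tool_rot: [-0.069, -3.14, 0.002]
ft_force: [-0.8, 0.4, -0.1]
grip_width: 0.53
grip_force: 10.0
time: 13.88
position: [0.549, -0.0741, 0.2676]
tool_rot: [-0.066, -3.14, 0.004]
ft_force: [-1.1, 0.2, -1.0]
grip_width: 0.521
grip_force: 10.0
time: 14.5
position: [0.5475, -0.0681, 0.1664]
tool_rot: [-0.052, -3.137, -0.001]
ft_force: [0.6, 0.8, -0.9]
grip_width: 0.523
grip_force: 10.0
```

```bash
python3 -m crank '[[0.4,0.05,0,-0.07,0],[0.4,0.06,0,-0.14,0],[0.4,0.06,0,-0.2,0],[0.4,0.06,0,-0.22,0],[0.4,0.06,0,-0.22,0]]'
python3 -m crank '[[0.4,-0.04,0,-0.01,0],[0.4,-0.08,0,-0.03,0],[0.4,-0.12,0,-0.05,0],[0.4,-0.16,0,-0.07,0],[0.4,-0.2,0,-0.09,0]]'
python3 - <<'E'
from h import *
a=get_image("scene")[:,:,::-1];b=get_image("top")[:,:,::-1]
cv2.imwrite('pics/scene4.png',a);cv2.imwrite('pics/top4.png',b)
x=cv2.resize(a[140:280,190:320],(400,431),interpolation=3)
y=cv2.resize(b[170:278,260:360],(400,431),interpolation=3)
cv2.imwrite('pics/pl.png',cv2.convertScaleAbs(np.hstack([x,y]),alpha=1.6))
E
```

```text
time: 15.12
position: [0.5617, -0.0702, 0.1249]
tool_rot: [0.056, 3.14, -0.0]
ft_force: [0.1, -0.6, -0.9]
grip_width: 0.523
grip_force: 10.0
time: 15.75
position: [0.5252, -0.0705, 0.1087]
tool_rot: [0.056, 3.13, -0.0]
ft_force: [10.6, -0.4, 8.2]
grip_width: 0.522
grip_force: 10.0
```

```bash
python3 -m crank '[[0.4,-0.015,0,-0.03,0],[0.4,-0.02,0,-0.05,0],[0.4,0,0,-0.07,0],[0.4,0.03,0,-0.09,0]]'
python3 -m crank '[[0.4,0.02,0,-0.02,0],[0.4,0.04,0,-0.04,0],[0.4,0.04,0,-0.04,0]]'
python3 - <<'E'
from h import *
a=get_image("scene")[:,:,::-1];b=get_image("top")[:,:,::-1]
x=cv2.resize(a[140:280,190:320],(400,431),interpolation=3)
y=cv2.resize(b[170:278,260:360],(400,431),interpolation=3)
cv2.imwrite('pics/pl2.png',cv2.convertScaleAbs(np.hstack([x,y]),alpha=1.6))
E
```

```text
time: 16.35
position: [0.5297, -0.0704, 0.0908]
tool_rot: [0.056, 3.135, 0.001]
ft_force: [2.0, -0.1, 7.3]
grip_width: 0.522
grip_force: 11.8
time: 16.73
position: [0.5379, -0.0704, 0.082]
tool_rot: [0.056, 3.135, -0.0]
ft_force: [5.4, -0.2, 3.4]
grip_width: 0.521
grip_force: 11.8
```

```bash
python3 -m crank '[[0.4,0.01,0,-0.01,0],[0.4,0.02,0,-0.02,0],[0.4,0.02,0,-0.02,0]]'
python3 -m crank '[[0.4,0.01,0,-0.01,0],[0.4,0.02,0,-0.02,0],[0.4,0.02,0,-0.02,0]]'
python3 - <<'E'
from h import *
a=get_image("scene")[:,:,::-1];b=get_image("top")[:,:,::-1]
x=cv2.resize(a[140:280,190:320],(400,431),interpolation=3)
y=cv2.resize(b[170:278,260:360],(400,431),interpolation=3)
cv2.imwrite('pics/pl3.png',cv2.convertScaleAbs(np.hstack([x,y]),alpha=1.6))
E
```

```text
time: 17.2
position: [0.5382, -0.0702, 0.0809]
tool_rot: [-0.057, -3.14, -0.005]
ft_force: [-20.8, 2.9, 36.1]
grip_width: 0.518
grip_force: 31.9
time: 17.58
position: [0.5377, -0.0701, 0.0805]
tool_rot: [-0.057, -3.131, -0.01]
ft_force: [-53.9, 8.1, 74.6]
grip_width: 0.52
grip_force: 61.5
```

Forces jumped, so the floor (or walls) has been reached. I'm backing off at once.

```bash
python3 -m crank '[[0.4,-0.02,0,0.02,0],[0.4,-0.035,0,0.035,0],[0.4,-0.035,0,0.035,0]]'
python3 - <<'E'
from h import *
s=get_state();print(s["ft_force"],s["torque"],s["position"],s["grip_force"])
a=get_image("scene")[:,:,::-1];b=get_image("top")[:,:,::-1]
x=cv2.resize(a[140:280,190:320],(400,431),interpolation=3)
y=cv2.resize(b[170:278,260:360],(400,431),interpolation=3)
cv2.imwrite('pics/pl4.png',cv2.convertScaleAbs(np.hstack([x,y]),alpha=1.6))
E
```

```text
time: 18.05
position: [0.5381, -0.0703, 0.0812]
tool_rot: [0.056, 3.135, 0.001]
ft_force: [5.0, 0.3, 6.6]
grip_width: 0.519
grip_force: 14.4
[5.0464001  0.30784378 6.5805467 ] [-0.07575443 -0.87369275  0.01145445] [ 0.53809716 -0.07028463  0.08117263] 14.408984811898335
```

View pics/pl4.png

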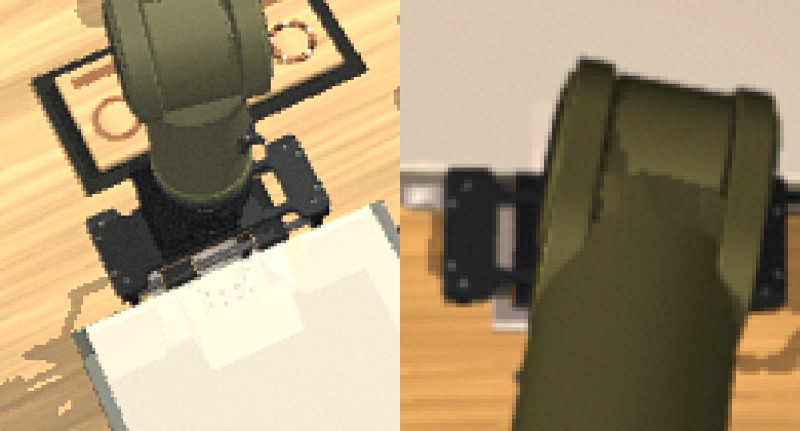

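The gripper straddles the pot at the front of the roof, with the pot's perforations visible through it near crop (225,292), tilted with the pocket. I'll release and withdraw along the pot's axis.

```bash
python3 -m crank '[[0.6,0,0,0,0],[0.7,0,0,0,0],[0.7,0,0,0,0],[0.7,0,0,0,0]]'
python3 -m crank '[[0.7,-0.03,0,0.04,0],[0.7,-0.08,0,0.1,0],[0.7,-0.16,0,0.2,0],[0.7,-0.2,0,0.3,0],[0.7,-0.25,0,0.5,0]]'
python3 -m crank '[[0.7,-0.15,0.1,0.2,0],[0.7,-0.3,0.3,0.3,0],[0.7,-0.3,0.6,0.3,0],[0.7,-0.3,0.8,0.3,0],[0.7,-0.3,0.8,0.3,0]]'
python3 - <<'E'
from h import *
a=get_image("scene")[:,:,::-1];b=get_image("top")[:,:,::-1]
cv2.imwrite('pics/top5.png',b);cv2.imwrite('pics/scene5.png',a)
x=cv2.resize(a[150:290,190:320],(400,431),interpolation=3)
y=cv2.resize(b[170:278,260:360],(400,431),interpolation=3)
cv2.imwrite('pics/pl5.png',cv2.convertScaleAbs(np.hstack([x,y]),alpha=1.5))
E
```

```text
time: 18.65
position: [0.5385, -0.0707, 0.0809]
tool_rot: [0.056, 3.135, -0.001]
ft_force: [5.2, -1.5, 5.3]
grip_width: 0.693
grip_force: 3.8
time: 19.27
position: [0.4828, -0.0699, 0.1778]
tool_rot: [-0.055, -3.134, 0.001]
ft_force: [0.3, 0.3, 0.1]
grip_width: 0.701
grip_force: 0.0
time: 19.9
position: [0.424, 0.0925, 0.2382]
tool_rot: [-0.046, -3.138, 0.002]
ft_force: [0.4, -0.8, 0.7]
grip_width: 0.699
grip_force: 0.0
```

View pics/pl5.png

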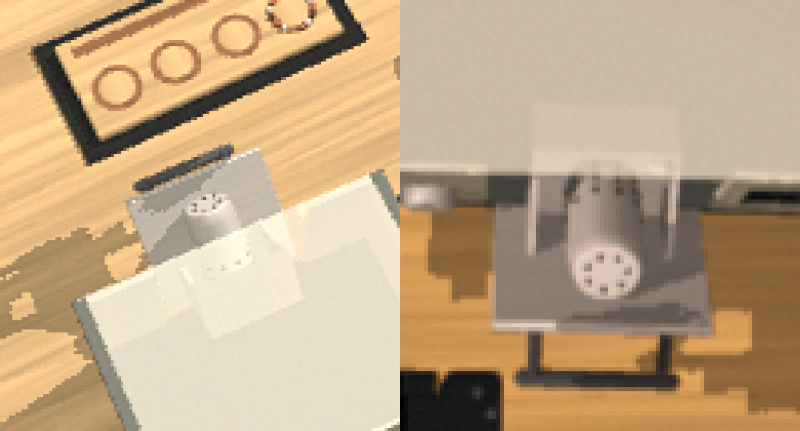

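The pot lies in the pocket against the panel, upright in the hatch frame (top at crop (607,270)), with the hatch still open. Next I close it by pushing the bar from the front.

```bash
python3 -m crank '[[0,0.02,-0.25,0,0],[0,0.04,-0.5,0,0],[0,0.04,-0.8,0,0],[0,0.04,-0.8,0,0],[0,0.04,-0.8,-0.2,0]]' 20
python3 -m crank '[[0,0,0,-0.2,0],[0,0,0,-0.4,0],[0,0,0,-0.6,0],[0,0,0,-0.68,0],[0,0,0,-0.68,0]]'
python3 -m crank '[[0,0.06,0,0,0],[0,0.1,0,0.02,0],[0,0.14,0,0.05,0],[0,0.17,0,0.08,0],[0,0.17,0,0.08,0]]'
```

```text
time: 20.62
position: [0.4356, -0.0717, 0.2011]
tool_rot: [0.062, 3.136, 0.002]
ft_force: [0.9, 1.1, -0.5]
grip_width: 0.215
grip_force: 0.0
time: 21.25
position: [0.432, -0.0706, 0.0621]
tool_rot: [-0.057, -3.137, 0.001]
ft_force: [0.2, -0.1, 0.5]
grip_width: 0.008
grip_force: 0.0
time: 21.88
position: [0.4528, -0.0704, 0.0762]
tool_rot: [-0.057, -3.106, -0.003]
ft_force: [-34.6, 0.6, 17.9]
grip_width: 0.005
grip_force: 17.5
```

```bash
python3 -m crank '[[0,0.0,0,0.06,0],[0,0.02,0,0.1,0],[0,0.05,0,0.13,0],[0,0.07,0,0.16,0],[0,0.07,0,0.16,0]]'
```

```text
time: 22.5
position: [0.4782, -0.0714, 0.112]
tool_rot: [-0.057, -3.131, 0.0]
ft_force: [-14.0, -2.5, 8.7]
grip_width: 0.01
grip_force: 6.8
```

```bash
python3 -m crank '[[0,0.02,0,0.02,0],[0,0.04,0,0.035,0],[0,0.06,0,0.05,0],[0,0.08,0,0.06,0],[0,0.08,0,0.06,0]]'
```

```text
time: 23.12
position: [0.4938, -0.0717, 0.1243]
tool_rot: [-0.058, -3.131, 0.0]
ft_force: [-15.3, -1.7, 11.3]
grip_width: 0.007
grip_force: 7.6
```

```bash
python3 -m crank '[[0,0.02,0,0,0],[0,0.04,0,0,0],[0,0.06,0,0,0],[0,0.07,0,0,0],[0,0.07,0,0,0]]'
```

```text
time: 23.75
position: [0.5069, -0.0706, 0.124]
tool_rot: [-0.057, -3.128, -0.002]
ft_force: [-18.0, -0.1, 13.1]
grip_width: 0.006
grip_force: 9.1
```

```bash
python3 -m crank '[[0,0.015,0,0,0],[0,0.03,0,0,0],[0,0.03,0,0,0]]'
```

```text
time: 24.12
position: [0.5071, -0.0705, 0.1237]
tool_rot: [-0.057, -3.115, -0.005]
ft_force: [-34.1, 1.4, 26.6]
grip_width: 0.002
grip_force: 17.4
```

Position stayed at 0.5071 while force doubled, matching the predicted shut position, so the hatch is home. I'll back off, check in the top image, and move over the gun.

```bash
python3 -m crank '[[0,-0.08,0,0,0],[0,-0.15,0,0,0],[0,-0.15,0,0.2,0],[0,-0.15,0,0.45,0],[0,-0.15,0,0.65,0]]'
python3 -m crank '[[1,0.08,0.25,0,0],[1,0.16,0.5,0,0],[1,0.24,0.75,0,0],[1,0.31,1,0,0],[1,0.31,1,0,0]]' 35
python3 - <<'E'
from h import *
np.set_printoptions(precision=1,suppress=True)
b=get_image("top")[:,:,::-1];cv2.imwrite('pics/top6.png',b);a=get_image("scene")[:,:,::-1];cv2.imwrite('pics/scene6.png',a)
t=cv2.imread('pics/top0.png')
for u in(305,312,318):print(u,"start",t[215:252,u].mean(1).astype(int),'\nnow  ',b[215:252,u].mean(1).astype(int))
def P(x,y,z,th,hx=-.1):
    c,s=np.cos(th),np.sin(th); w=bw(hx+c*x-s*z,y); return np.r_[w,.03+s*x+c*z]
for th in(0,.03,.1):print(th,"bar",proj("top",P(-.053,0,.108,th)),"ptop",proj("top",P(-.008,0,.12,th)))
print("sq",bw(-.135,.237))
E
```

```text
time: 24.75
position: [0.4889, -0.0703, 0.2566]
tool_rot: [0.056, 3.137, 0.001]
ft_force: [0.7, 0.2, -0.2]
grip_width: 0.003
grip_force: 0.0
time: 25.38
position: [0.5502, 0.1359, 0.2535]
tool_rot: [0.042, 3.141, 0.002]
ft_force: [-0.9, -0.2, -0.8]
grip_width: 0.487
grip_force: 0.0
305 start [ 94  95  94  94  89 106 139 137 109  79  93  97 100 101  95  90  93  97
  97  94  93  92  97 100 100  82  34  38  44  44  68  96  96  89  90  95
  98] 
now   [ 77  98  94  69  59  58  59  65  78  94 104 107 110 111 104  99 102 106
 107 103  86  46  42  47  48  73 108 107 107 105 104 106 104  97  98 104
 106]
312 start [106 107 101  93  87 100 134 140 120  80  94  98 100  98  92  89  94  98
  97  94  92  93  96  99 100  85  41  38  42  41  64  95  95  88  91  95
  97] 
now   [ 79  99  97  76  60  59  60  61  69  90 106 108 110 106  99  98 103 107
 106 104  85  42  40  47  48  73 107 107 106 105 103 106 102  97  99 104
 106]
318 start [139 141 138 124  88  95 129 138 112  71  95  98  97  93  90  90  96  97
  98  93  92  93  95  97 100  84  40  36  42  42  64  95  94  88  91  95
  97] 
now   [ 75  95  99  85  60  59  60  61  65  85 106 107 107 102  98  98 104 107
 107 103  89  52  39  46  47  60  91 106 107 105 104 105 102  97  99 104
 106]
0 bar [311.6 238. ] ptop [312.3 218. ]
0.03 bar [311.5 239.5] ptop [312.3 219.6]
0.1 bar [311.4 242.7] ptop [312.2 223.3]
sq [0.5 0.2]
```

The bar row is now 237.7, against a prediction of 238.0 for shut. Down over the grip next.

```bash
python3 -m crank '[[1,0,0.14,0,0],[1,0,0.14,0,0],[1,0,0.14,0,0],[1,0,0.14,-0.2,0],[1,0,0.14,-0.35,0]]' 
python3 -m crank '[[1,0,0,-0.1,0],[1,0,0,-0.2,0],[1,0,0,-0.27,0],[1,0,0,-0.27,0]]'
```

```text
time: 26.1
position: [0.5501, 0.1556, 0.1828]
tool_rot: [0.06, 3.141, -0.0]
ft_force: [-0.2, 0.6, 0.6]
grip_width: 0.997
grip_force: 0.0
time: 26.6
position: [0.5495, 0.1566, 0.1288]
tool_rot: [-0.058, -3.14, 0.001]
ft_force: [-0.4, 0.5, -0.3]
grip_width: 0.999
grip_force: 0.0
```

```bash
python3 -m crank '[[0.9,0,0.03,0,0],[0.6,0,0.0525,0,0],[0.3,0,0.0525,0,0],[0.3,0,0.0525,0,0],[0.3,0,0.0525,0,0]]' 40
python3 -m crank '[[0.3,0,0,0,0],[0.3,0,0,0,0],[0.3,0,0,0,0],[0.3,0,0,0,0],[0.3,0,0,0,0]]'
```

```text
time: 27.22
position: [0.5505, 0.1654, 0.13]
tool_rot: [0.059, 3.141, -0.005]
ft_force: [-0.6, -7.2, 4.5]
grip_width: 0.535
grip_force: 3.6
time: 27.85
position: [0.5507, 0.168, 0.1299]
tool_rot: [0.056, 3.14, 0.0]
ft_force: [3.0, -2.9, 2.6]
grip_width: 0.404
grip_force: 38.4
```

Width is 35 mm at 38 N, so the trigger is squeezed right in. I'll hold, release and lift clear.

```bash
for i in 1 2; do python3 -m crank '[[0.3,0,0,0,0],[0.3,0,0,0,0],[0.3,0,0,0,0],[0.3,0,0,0,0],[0.3,0,0,0,0]]' | grep -E "grip|time"; done
python3 -m crank '[[0.6,0,0,0,0],[1,0,-0.02,0,0],[1,0,-0.0525,0,0],[1,0,-0.0525,0,0],[1,0,-0.0525,0,0]]'
python3 -m crank '[[1,0,0,0,0],[1,0,0,0,0],[1,0,0,0.1,0],[1,0,0,0.3,0],[1,0,0,0.5,0]]'
python3 -m crank '[[1,0,0,0.2,0],[1,-0.2,0.2,0.2,0],[1,-0.4,0.4,0.2,0],[1,-0.6,0.6,0.2,0],[1,-0.6,0.6,0.2,0]]'
python3 - <<'E'
from h import *
b=get_image("top")[:,:,::-1];t=cv2.imread('pics/top0.png');p=cv2.imread('pics/top6.png')
cv2.imwrite('pics/top7.png',b)
for u in(305,312,318):print(u,b[225:245,u].mean(1).astype(int),p[225:245,u].mean(1).astype(int))
# bystanders + trigger area change vs start
for n,(x0,y0,x1,y1) in dict(trig=(214,195,228,238),wide=(420,232,456,265),low=(405,270,432,294),ja=(376,170,398,192),jb=(226,145,246,168)).items():
    print(n,np.abs(b[y0:y1,x0:x1].astype(int)-t[y0:y1,x0:x1]).mean().round(1))
g=b[215:234,205:232].mean(2);print(np.hstack([g[::6].astype(int)]),'\n',t[215:234,205:232].mean(2)[::6].astype(int))
E
```

```text
time: 28.48
grip_width: 0.397
grip_force: 38.4
time: 29.1
grip_width: 0.395
grip_force: 38.4
time: 29.72
position: [0.5493, 0.1591, 0.1292]
tool_rot: [-0.053, -3.14, -0.002]
ft_force: [-0.4, -0.2, 0.0]
grip_width: 0.887
grip_force: 0.0
time: 30.35
position: [0.5497, 0.1578, 0.2305]
tool_rot: [-0.056, -3.14, 0.0]
ft_force: [0.1, 0.4, 0.4]
grip_width: 1.0
grip_force: 0.0
time: 30.98
position: [0.4262, 0.2823, 0.2697]
tool_rot: [-0.041, -3.14, -0.003]
ft_force: [1.3, -0.2, 0.6]
grip_width: 1.001
grip_force: 0.0
305 [103 104 109 109 104  97 101 106 106 102  85  44  42  48  46  53  69  69
  69  68] [104 107 110 111 104  99 102 106 107 103  86  46  42  47  48  73 108 107
 107 105]
312 [104 106 109 105  98  97 102 105 105 102  85  42  41  47  48  71  93  73
  68  67] [106 108 110 106  99  98 103 107 106 104  85  42  40  47  48  73 107 107
 106 105]
318 [104 106 107 100  97  97 103 106 105 102  87  50  39  45  43  54  89 105
  95  69] [106 107 107 102  98  98 104 107 107 103  89  52  39  46  47  60  91 106
 107 105]
trig 6.5
wide 27.9
low 8.4
ja 8.0
jb 9.8
[[ 12  12  15  12  11   4  13  55 1
[... 172 characters left out ...]
5 106 107 107 107]
 [ 12  11  13  13   8   5  32  79 101 101  99  99  98  99 109 133 122  82
   56  86 100  98  98  98  98  98  99]
 [ 14  14  14  12   5   7  45 103 106 105 105 105 104 101 101 129 116  75
   61 103 107 106 106 105 105 105 105]] 
 [[ 11  11  11  11   8   5  12  50  99 101 100 100 100 101  99 103 119  95
   62  66  98  99  99  98  99  99  98]
 [ 12  10  11  11   7   4  17  56  90  91  95  94  95  94  98 110 119  86
   56  73  95  98  97  99  99 100  99]
 [ 12  11   9  11   6   5  29  74  92  94  92  90  91  92 100 123 114  75
   50  79  91  91  91  91  91  90  91]
 [ 10  12  12  11   4   7  43  95  98  97  97  97  97  94  94 119 107  68
   58  96  98  98  98  97  97  97  96]]
```

```bash
python3 -c "
from bench import *
print(close_job())"
```

```text
the job is handed in; nothing more can be done
None
```

The job is handed in at about 31 s, with no verdict returned: I opened the hatch to its stop, stood the pot in the pocket, shut the hatch against its stop, and held the trigger right in for over a second before letting go. The last top image shows the hatch shut and the trigger back at its start position. The hatch had dragged back to about 0.5 rad after the first pull, so I pushed it open a second time; wrist force also peaked near 90 N while seating the pot. I did not re-measure the other tins and jars: the wide tin's patch of the image had changed, probably arm shadow, as the arm never went near it.

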